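Unload the board test fixture

TASK

Swing the test fixture's lid open by its red bar until you feel it come up against its rubber stop, and lean on it gently there for a moment without straining the hinge; leave it open at the stop. Then lift the tested circuit board out of the fixture and lay it flat in the empty red tray, set down and not dropped. Leave everything else on the bench where it stands.

Things in the scene. Friction and masses are not known exactly. Their poses are not given: they have to be found in the camera images.
- fixture: Fixed blue and grey clamshell test fixture, open-topped box 130 (x) x 170 (y) x 65 high, walls 8 thick, inner floor 25 above the bench. Origin at the centre of its underside; its x points from the front (red bar) to the hinge, z up. The board lies inside between 5 mm high guide rails, about 3 mm play.
- lid (a joint): Lid hinge angle, rad: 0 closed (level), 1.57 upright; starts closed or somewhat ajar. A stiff hinge: the lid stays where left and takes 2 to 4 N at the bar to move. It opens past upright until its outer face meets a firm rubber stop, set anywhere from 1.70 to 1.95: not reported, to be felt. At the stop, 4 to 10 N at the bar beyond the moving force seats it; over 16 N strains the hinge.
- lid_hinge (a point): Middle of the hinge axis, on the fixture's far upper edge, 65 above the bench; fixed. The axis runs along the fixture's y. The stop is a black pad on a steel arm about this axis, 70 from it, at the lid's -y edge; against it the bar gives only about 2 mm for 10 N.
- lid_bar (a point): Middle of the red round bar, 12 in diameter, 120 long, along the fixture's y, on two side arms 45 in front of the lid's front edge; moves with the lid, 175 from the hinge axis. Gap between bar and lid edge 39, between the arms 104. It can be pinched from above all the way and turns between the fingers. Site z: the lid's outward normal. Lid panel 130 x 170 x 8.
- board_block (a point): Centre of the white relay block of the loose tested board in the fixture, which is the part to hold it by: 36 (x) x 20 (y) x 24 tall, in the middle of the green board 70 (x) x 90 (y) x 4 thick. The block's centre is 16 above the board's underside. Board about 90 g, its axes nearly along the fixture's. The other parts on it are up to 12 tall, at its y edges.
- red_tray_in (a point): Centre of the inner floor (4 above the bench) of the fixed empty red tray, 130 (x) x 150 (y) x 28 high outside, walls 4. Its x, y are the tray's sides. It may have changed places with a like blue tray that holds a waiting board.
- module_a: Bystander, leave alone: upright circuit module with brass back plate, 40 x 60 x 99 tall.
- module_b: Bystander, leave alone: upright circuit module with steel back plate, 40 x 60 x 99 tall.
- glass: Bystander, leave alone: empty drinking glass, 72 across, 85 tall.
- spool: Bystander, leave alone: metal spool lying flat, 66 across, 48 tall.
- driver: Bystander, leave alone: screwdriver lying on the bench.
- flux: Bystander, leave alone: small amber bottle, 44 across, 90 tall.
There are look-alikes about, which are no part of the job. Leave any brown or purple look-alike of the part that bears red_tray_in alone.

How it is judged:
On the way, in this order (a step that is already met when the one before it is completed fails the run):
1. the lid is pressed against its stop (at least 5 N on the pad, about 2 N at the bar) for 0.2 s (contact force between lid and stop above 5 N), for 0.2 s.
2. the board is lifted clear of the fixture (z of board_block in the frame of fixture above 0.085 m), for 0.05 s.
At the end, for the whole second after the job is handed in: The lid stands open within 0.06 rad of its stop; the board lies flat (tilt under 0.12 rad) and still on the red tray's floor, its block within 40 mm of the tray's middle along each side (angle between the z axis of lid_bar and the z axis of stop, either way round below 0.06 rad and value of joint lid above 1.55 rad and x of board_block in the frame of red_tray_in between -0.04 and 0.04 m and y of board_block in the frame of red_tray_in between -0.04 and 0.04 m and z of board_block in the frame of red_tray_in below 0.022 m and angle between board_block's own z axis and vertical below 0.12 rad and linear speed of board below 0.02 m/s); the robot touches nothing.
It fails at once if the hinge is strained: over 45 N between lid and stop pad (about 18 N at the bar) (contact force between lid and stop above 45 N).
It fails at once if the board is dropped (falls free faster than 0.6 m/s) (linear speed of board above 0.6 m/s and contact force between the fingers and board below 0.05 N).
It fails at once if a bystander is moved more than 25 mm (distance of any of module_a, module_b, glass, spool, driver, flux from where it was at the start of the episode above 0.025 m).
It also fails if it takes over 67 s, if anything falls off the work surface, if the arm or the gripper's body presses on something with over 40 N, if the wrist force passes 120 N, or if a joint passes its speed limit or range.

ROBOT

A 7-joint arm with a two-finger parallel gripper is mounted at the origin on the work surface. World frame = base frame: x ahead of the robot, y to its left, z up, the work surface at z = 0. Lengths are in m, angles in rad, forces in N, time in s.
With the tool pointing down it reaches from about 0.425 to 0.825 m from the base axis. Payload 3.6 kg.
Tool frame: the origin (TCP) lies between the finger pads; the fingertips stand 17 mm ahead of it and the grasp point (between the pads) lies 2 mm behind it; z points along the fingers, y is the line along which they close (so a half turn about z gives the same grasp; the last joint's range is limited). The gripper opens to 85 mm and grips with 20 to 120 N. Pads are 22 mm wide; open, the fingers measure 114 mm over their backs; the gripper's body (76 mm by 85 mm) begins 54 mm behind the grasp point. The pads swing forward as they close: fully open they stand 13 mm farther back than shut.
Start: joints at [1.087, 0.615, -0.013, 1.423, 0.008, 1.103, -0.04], TCP at [0.287, -0.583, 0.216] pointing down, gripper open.
Joint ranges: [-3.12, 3.12], [-0.3, 2.06], [-1.34, 1.32], [0.26, 2.42], [-1.36, 4.5], [0.01, 1.98], [-2.84, 2.84]. Speed limits (rad/s): [2.79, 2.79, 3.14, 3.14, 3.14, 3.14, 3.14].

INTERFACE

Orientations are given as a unit quaternion [x, y, z, w].
In Python, from rig import robot, snapshot gives the robot as it stands.
- The arm moves only by the shell command python3 -m creep 'ROWS' [FORCE]. ROWS is JSON, a list that holds one entry, the list of rows, each a list of 7 numbers: the turn, a rotation vector about the tool's x, y, z in rad, then the shift along the tool's x, y, z in mm, then the finger opening in mm, from 0 to 85.4. In form: [[[ax, ay, az, x, y, z, grip], ...]]. A call has 1 to 12 rows; each row is the pose to reach, as a shift and turn from the pose commanded when the call began, along the tool's axes at that moment; what a row does not reach only later rows make up. A row lasts 1/10 s, in which the tool goes at most 50 mm and 8.59 degrees, less where a joint would pass 70% of its speed; a pose out of reach is approached as far as the arm can. A call with a gripper value outside its range is refused whole. The fingers move at their own pace and stop on an object; FORCE is the grip in N (left out, the last holds). Time passes only in rows, so rows that repeat a pose let the fingers close. It gives the time, the measured TCP pose, the force, the opening and the grip force at its end, in the units of the state.
- robot.sense(): the state, without advancing time (a new reading comes with each control period).
- snapshot(name): name is "side" or "top" or "wrist"; returns a dict with "color" (384x512x3 uint8, red, green, blue), "intrinsics" (3x3 intrinsics, pixels), "camera_from_world" (4x4, takes a point from world to camera coordinates); the wrist camera has in their place "mount" (4x4, takes a point from camera to tool coordinates, whose origin is the TCP and whose axes are the flange's). Camera axes: x right, y down, z forward; pixel columns grow to the right and rows downward; lengths in m; the calibration is good to about 2 mm. A picture is of the moment at which its call begins: read the wrist's pose just before it. There is no depth.
- robot.close_job(): hands the job in; it is judged then, once.
The state is a dict: "time_s": time; "q": joint angles; "qd": joint speeds; "joint_torque": joint torques, N m; "tcp_pos": TCP position; "tcp_rot": TCP orientation; "contact_force": force on the tool from outside, world axes, zero at the start; "ft_torque": the same for the moment, N m; "opening": finger opening in m; "grasp_force": force on a finger pad.
Only numpy, scipy, OpenCV 4.12 (cv2) and the standard library are available. Lean on these libraries where they do the work, as an engineer would, in place of code of your own. Each camera call takes 0.05 s, during which the arm holds its last target. There are 200 camera calls.

## Working session

There is one attempt and no reset: what is moved stays moved. The work goes in short steps, Python scripts to look and compute and a shell command to move; the robot and the scene stay as the last step left them, time stands still between calls to the robot, and variables do not carry over. Pictures are saved under pics/ and viewed, at most 10 in all, crops included, and the job is handed in when it is done.

```bash
ls; mkdir -p pics
cat > h.py <<'E'
import numpy as np, cv2
from rig import robot, snapshot
from scipy.spatial.transform import Rotation as R
def shot(n,f):
    s=robot.sense(); d=snapshot(n); cv2.imwrite('pics/'+f+'.png',d['color'][:,:,::-1])
    K=np.array(d['intrinsics'])
    if n=='wrist':
        T=np.eye(4);T[:3,:3]=R.from_quat(s['tcp_rot']).as_matrix();T[:3,3]=s['tcp_pos']
        W=T@np.array(d['mount'])
    else: W=np.linalg.inv(np.array(d['camera_from_world']))
    np.savez('pics/'+f+'.npz',K=K,W=W)
    return d['color']
def ray(f,u,v):
    c=np.load('pics/'+f+'.npz');r=c['W'][:3,:3]@np.linalg.inv(c['K'])@np.array([u,v,1.])
    return c['W'][:3,3],r/np.linalg.norm(r)
def plane(f,u,v,z):
    o,r=ray(f,u,v);return o+r*(z-o[2])/r[2]
def tri(*obs):
    A=np.zeros((3,3));b=np.zeros(3)
    for f,u,v in obs:
        o,r=ray(f,u,v);P=np.eye(3)-np.outer(r,r);A+=P;b+=P@o
    return np.linalg.solve(A,b)
def proj(f,p):
    c=np.load('pics/'+f+'.npz');q=np.linalg.inv(c['W'])@np.append(p,1);q=c['K']@q[:3];return q[:2]/q[2]
E
python3 - <<'E'
from h import *
a=shot('top','top0');b=shot('side','side0')
print(robot.sense())
for f in('top0','side0'):print(np.load(f'pics/{f}.npz')['W'].round(3))
E
```

```text
pics
{'time_s': 0.1, 'q': array([ 1.08752201,  0.61584404, -0.01260768,  1.42474404,  0.00812662,
        1.10341201, -0.04035233]), 'qd': array([-0.00077602, -0.00282921, -0.00012816, -0.00277771,  0.0004    ,
        0.00110167, -0.00090407]), 'joint_torque': array([ 2.04973025e-03, -4.70380962e+01,  2.60721864e-01, -1.71569413e+01,
        1.01532412e-02,  5.88043287e-03, -1.99896164e-05]), 'tcp_pos': array([ 0.28636357, -0.58270908,  0.21503831]), 'tcp_rot': array([ 9.74018786e-01,  2.26464161e-01, -2.95413493e-04, -1.14075404e-03]), 'contact_force': array([ 0.26703255,  0.34127764, -0.82101402]), 'ft_torque': array([ 0.04733019, -0.05274821,  0.03552487]), 'grasp_force': 0.0, 'opening': 0.08559986576800319}
[[-0.006 -0.994  0.109  0.342]
 [-1.     0.004 -0.017 -0.049]
 [ 0.016 -0.109 -0.994  1.138]
 [ 0.     0.     0.     1.   ]]
[[-0.828 -0.392  0.4    0.034]
 [-0.56   0.552 -0.618  0.649]
 [ 0.021 -0.736 -0.677  0.829]
 [ 0.     0.     0.     1.   ]]
```

View pics/top0.png

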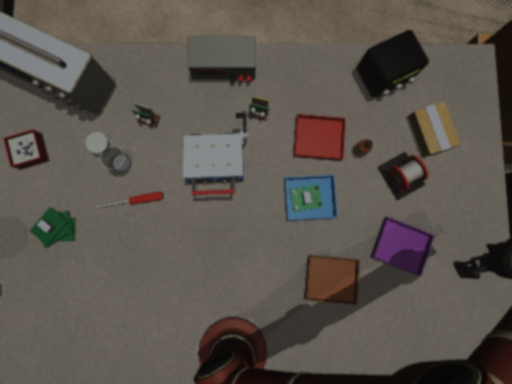

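View pics/side0.png

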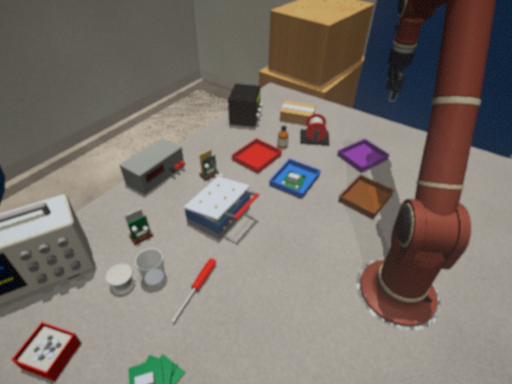

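The top view shows the fixture with its white lid at (213,157) and the red bar at (213,192). The empty red tray is at (319,137), and the blue tray with the waiting board is at (310,198). The brown (331,279) and purple (402,246) look-alikes are nearer the robot. The side view shows the lid ajar, with its bar at about (240,215).

Run:
```python
from h import *
a=cv2.imread('pics/top0.png');b=cv2.imread('pics/side0.png')
c1=cv2.resize(a[90:225,170:370],None,fx=4,fy=4,interpolation=cv2.INTER_CUBIC)
cv2.imwrite('pics/c1.png',c1)
c2=cv2.resize(b[120:260,170:330],None,fx=4,fy=4,interpolation=cv2.INTER_CUBIC)
cv2.imwrite('pics/c2.png',c2)
for f,im in(('top0',a),('side0',b)):
    h=cv2.cvtColor(im,cv2.COLOR_BGR2HSV)
    m=(((h[...,0]<8)|(h[...,0]>172))&(h[...,1]>140)&(h[...,2]>70)).astype(np.uint8)
    n,l,s,c=cv2.connectedComponentsWithStats(m)
    for i in range(1,n):
        if s[i,4]>40:
            pts=np.argwhere(l==i)[:,::-1].astype(np.float32)
            print(f,s[i],c[i].round(1),cv2.boxPoints(cv2.minAreaRect(pts)).round(1).tolist())
```

```text
top0 [ 294  115   51   44 1850] [318.8 137.6] [[293.29998779296875, 154.89999389648438], [296.3999938964844, 114.80000305175781], [345.29998779296875, 118.5999984741211], [342.29998779296875, 158.6999969482422]]
top0 [414 156  14  21  49] [422. 165.] [[414.0, 156.0], [417.3999938964844, 154.0], [429.3999938964844, 174.0], [426.0, 176.0]]
top0 [395 167  14  20  47] [402.4 175.7] [[395.0, 167.0], [397.3999938964844, 165.5], [409.70001220703125, 184.89999389648438], [407.29998779296875, 186.5]]
top0 [192 190  42   5 131] [212.6 191.7] [[191.89999389648438, 190.8000030517578], [233.0, 189.60000610351562], [233.10000610351562, 192.89999389648438], [192.0, 194.10000610351562]]
top0 [129 192  34  12 238] [145.9 197.6] [[128.5, 197.0], [161.10000610351562, 191.10000610351562], [162.39999389648438, 198.39999389648438], [129.8000030517578, 204.3000030517578]]
top0 [201 319  38  27 233] [216.3 329.7] [[195.39999389648438, 335.1000061035156], [234.6999969482422, 313.1000061035156], [240.1999969482422, 322.8999938964844], [201.0, 345.0]]
top0 [207 369  21  15 172] [217.7 377.2] [[205.399993896484
[... 1256 characters left out ...]
610351562, 192.1999969482422], [258.5, 195.39999389648438], [236.39999389648438, 219.3000030517578]]
side0 [417 252  26  16 164] [427.6 258.4] [[417.0, 267.0], [417.0, 252.0], [442.0, 252.0], [442.0, 267.0]]
side0 [192 259  24  31 269] [203.7 273.7] [[190.89999389648438, 285.6000061035156], [210.0, 257.0], [216.6999969482422, 261.5], [197.60000610351562, 290.1000061035156]]
side0 [428 287   9  29 101] [432.  300.2] [[427.20001220703125, 287.3999938964844], [434.5, 286.70001220703125], [437.20001220703125, 314.29998779296875], [430.0, 315.0]]
side0 [ 12 323  68  58 878] [ 50.6 355.1] [[11.0, 360.3999938964844], [43.900001525878906, 312.8999938964844], [82.4000015258789, 339.5], [49.5, 387.0]]
```

View pics/c1.png

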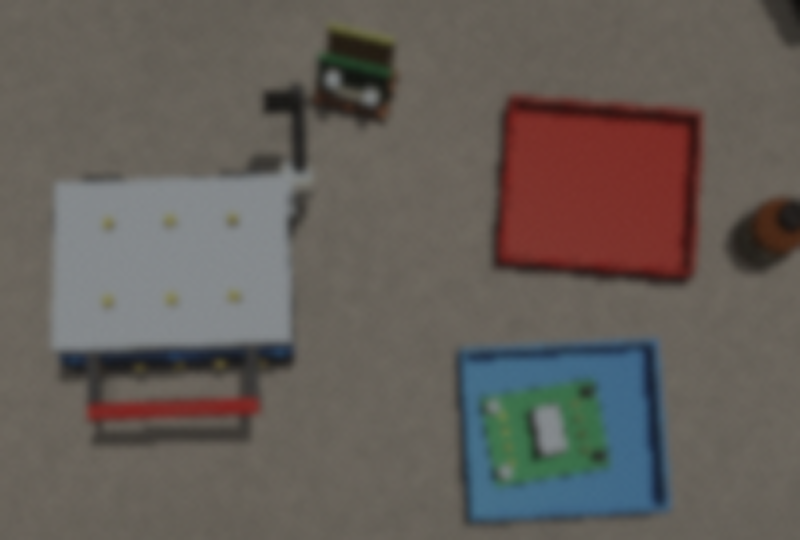

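View pics/c2.png

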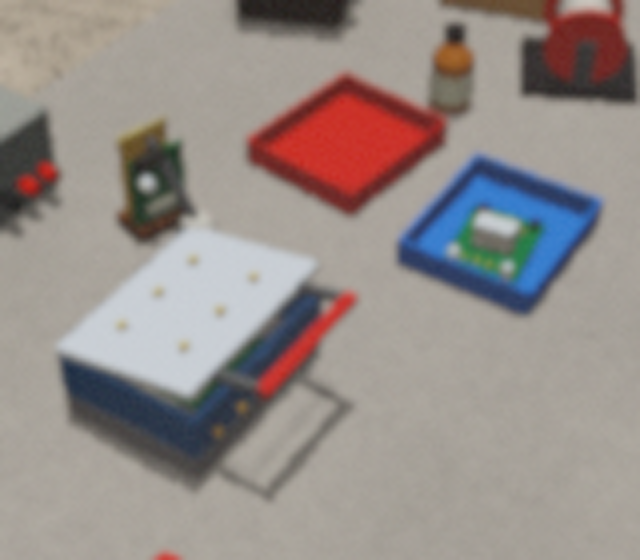

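Both crops agree: the empty red tray is the true red one at top (319,137), side (256,155). The blue one holds a board, and the brown and purple ones are look-alikes. The lid is slightly ajar, with its red bar between top (192,192) and (233,191). The stop's steel arm is at top (243,115–135), next to the brass module.

Run:
```python
from h import *
e1=tri(('top0',192,192.2),('side0',234.8,217.6));e2=tri(('top0',233.3,191),('side0',256.6,194))
print('bar',e1,e2,(e1+e2)/2,np.linalg.norm(e1-e2))
h1=plane('top0',183.7,135.6,.069);h2=plane('top0',242.5,134.4,.069);print('hinge edge',h1,h2,(h1+h2)/2,np.linalg.norm(h1-h2))
f1=plane('top0',185,182.5,.065);f2=plane('top0',243,180.5,.065);print('front',f1,f2)
c=[plane('top0',170+u/4,90+v/4,.028)for u,v in((508,96),(701,112),(691,279),(497,266))]
print('tray',np.array(c).round(4),np.mean(c,0))
s=robot.sense();print(R.from_quat(s['tcp_rot']).as_matrix().round(3))
for n,uv in(('brass',(258,115)),):print(n,plane('top0',*uv,0.0),plane('top0',*uv,.099))
print(plane('top0',363,147,.09))
```

```text
bar [0.45939433 0.11014938 0.09954166] [ 0.46265339 -0.00504631  0.10116931] [0.46102386 0.05255154 0.10035548] 0.1152532817315268
hinge edge [0.62980561 0.14123834 0.069     ] [ 0.6331371  -0.03078288  0.069     ] [0.63147136 0.05522773 0.069     ] 0.17205347877028004
front [0.49181995 0.1361102  0.065     ] [ 0.4970653  -0.03186339  0.065     ]
tray [[ 0.7082 -0.1977  0.028 ]
 [ 0.6955 -0.3462  0.028 ]
 [ 0.565  -0.3344  0.028 ]
 [ 0.5754 -0.1869  0.028 ]] [ 0.63602277 -0.26630283  0.028     ]
[[ 0.897  0.441 -0.001]
 [ 0.441 -0.897  0.002]
 [-0.    -0.002 -1.   ]]
brass [ 0.71431136 -0.07847578  0.        ] [ 0.68193973 -0.07591325  0.099     ]
[ 0.58970882 -0.37821915  0.09      ]
```

```bash
cat >> h.py <<'E'
def rel(p,yaw):
    "row numbers (tool axes, mm) from the measured pose to TCP p, tool down, tool y at heading yaw"
    s=robot.sense();R0=R.from_quat(s['tcp_rot']).as_matrix()
    y=np.array([np.cos(yaw),np.sin(yaw),0]);z=np.array([0,0,-1.]);T=np.c_[np.cross(y,z),y,z]
    return np.r_[R.from_matrix(R0.T@T).as_rotvec().round(3),(R0.T@(np.array(p)-s['tcp_pos'])*1e3).round(1)]
E
python3 - <<'E'
from h import *
print(rel([.43,-.28,.25],-.58));print(rel([.461,.053,.22],.023))
E
```

```text
[-2.000e-03 -1.000e-03 -5.340e-01  2.624e+02 -2.084e+02 -3.450e+01]
[-2.000e-03 -1.000e-03 -1.137e+00  4.372e+02 -4.935e+02 -3.800e+00]
```

```bash
python3 -m creep '[[[0,0,-0.1,50,-35,-15,36],[0,0,-0.2,90,-75,-25,36],[0,0,-0.3,140,-110,-35,36],[0,0,-0.4,190,-150,-35,36],[0,0,-0.5,230,-185,-35,36],[0,0,-0.6,262,-208,-35,36],[0,0,-0.7,285,-245,-30,36],[0,0,-0.8,310,-285,-25,36],[0,0,-0.9,340,-325,-20,36],[0,0,-1.0,365,-365,-15,36],[0,0,-1.1,390,-405,-10,36],[0,0,-1.137,410,-440,-5,36]]]' 30
python3 - <<'E'
from h import *
print(rel([.461,.053,.22],.023))
E
```

```text
time_s: 1.3
tcp_pos: [0.4594, -0.0189, 0.2224]
tcp_rot: [0.698, 0.716, 0.0, 0.0]
contact_force: [0.3, 0.8, 0.2]
opening: 0.036
grasp_force: 0.0
[ 0.00e+00 -0.00e+00  2.00e-03  7.18e+01  3.40e+00  2.40e+00]
```

```bash
python3 -m creep '[[[0,0,0,36,2,0,36],[0,0,0,66,3,0,36],[0,0,0,66,3,0,36],[0,0,0,66,3,0,36]]]'
python3 - <<'E'
from h import *
im=shot('wrist','w1')
s=robot.sense();print(s['tcp_pos'],s['contact_force'])
h=cv2.cvtColor(im,cv2.COLOR_RGB2HSV)
m=(((h[...,0]<8)|(h[...,0]>172))&(h[...,1]>140)&(h[...,2]>70)).astype(np.uint8)
n,l,st,c=cv2.connectedComponentsWithStats(m)
for i in range(1,n):
    if st[i,4]>60: print(st[i],c[i],cv2.boxPoints(cv2.minAreaRect(np.argwhere(l==i)[:,::-1].astype(np.float32))).tolist())
print(proj('w1',[.461,.0525,.1]),np.load('pics/w1.npz')['W'].round(3))
E
```

```text
time_s: 1.7
tcp_pos: [0.4606, 0.0455, 0.2224]
tcp_rot: [0.698, 0.716, -0.001, -0.0]
contact_force: [0.0, -0.1, -0.4]
opening: 0.0363
grasp_force: 0.0
[0.46078041 0.04430246 0.22235005] [-0.15831143  0.07677823  0.51264232]
[246   0  24  14 271] [257.58671587   5.42804428] [[246.0, 0.0], [269.0, 0.0], [269.0, 13.0], [246.0, 13.0]]
[ 247  114   14  125 1479] [253.74374577 174.29817444] [[246.7705078125, 114.01663208007812], [258.9844970703125, 113.85159301757812], [260.66168212890625, 237.96405029296875], [248.44769287109375, 238.12908935546875]]
[391 337  16  19 121] [398.47107438 345.31404959] [[389.00006103515625, 340.0000305175781], [393.00006103515625, 336.0000305175781], [409.00006103515625, 352.0000305175781], [405.00006103515625, 356.0000305175781]]
[349 346  35  38 684] [361.42105263 369.22807018] [[334.7317199707031, 357.4146423339844], [352.1707458496094, 343.4634094238281], [383.4878234863281, 382.6097717285156], [366.0487976074219, 396.5610046386719]]
[255.01008492 176.12666991] [[ 1.     0.023  0.007  0.459]
 [ 0.024 -0.953 -0.302  0.122]
 [-0.001  0.302 -0.953  0.381]
 [ 0.     0.     0.     1.   ]]
```

View pics/w1.png

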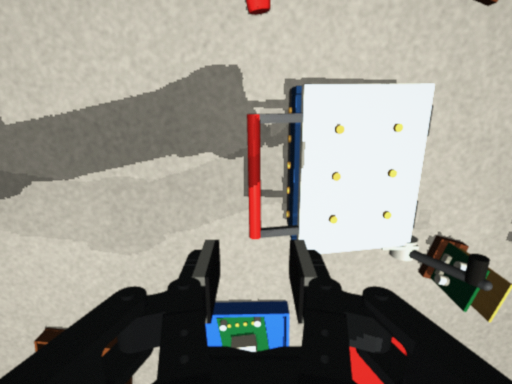

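The wrist view shows the bar running from (253,114) to (254,238). It's midway between the fingers' columns and agrees with the prediction of (255,176). Next I refine the bar's position from all three views.

Run:
```python
from h import *
e1=tri(('top0',192,192.2),('side0',234.8,217.6),('w1',252.6,114));e2=tri(('top0',233.3,191),('side0',256.6,194),('w1',254.8,238))
b=(e1+e2)/2;print(e1,e2,b,np.linalg.norm(e1-e2), np.arctan2(-(e1-e2)[0],(e1-e2)[1]))
print(rel([b[0],b[1],b[2]-.002],.023))
# hinge side edge of lid (white) in wrist
for uv in((434,83),(416,246)):print(plane('w1',*uv,.069))
for uv in((304,84),(300,252)):print(plane('w1',*uv,.095))
```

```text
[0.45860291 0.11001175 0.10018957] [ 0.46240911 -0.0065397   0.10308776] [0.46050601 0.05173603 0.10163866] 0.11664959169617356 0.032645259056005835
[-1.000e-03  1.000e-03 -1.000e-03  7.600e+00  0.000e+00  1.227e+02]
[0.63117289 0.14116895 0.069     ]
[ 0.6459614  -0.03213593  0.069     ]
[0.50219981 0.13593477 0.095     ]
[ 0.51020967 -0.02923116  0.095     ]
```

```bash
python3 -m creep '[[[0,0,0,7,0,40,36],[0,0,0,7,0,80,36],[0,0,0,7,0,105,36],[0,0,0,7,0,123,36],[0,0,0,7,0,123,36],[0,0,0,7,0,123,0],[0,0,0,7,0,123,0],[0,0,0,7,0,123,0],[0,0,0,7,0,123,0],[0,0,0,7,0,123,0]]]' 25
```

```text
time_s: 2.75
tcp_pos: [0.4611, 0.0524, 0.1002]
tcp_rot: [0.699, 0.715, 0.0, 0.0]
contact_force: [-0.3, 0.1, 0.0]
opening: 0.0002
grasp_force: 0.0
```

The fingers closed on nothing, so I look.

Run:
```python
from h import *
a=shot('wrist','w2');b=shot('side','side2');t=shot('top','top2')
x=cv2.resize(b[150:260,170:320],(512,376),interpolation=cv2.INTER_CUBIC)
y=np.vstack([cv2.resize(a,(400,300)),cv2.resize(t[130:220,170:290],(400,300),interpolation=cv2.INTER_CUBIC)])
cv2.imwrite('pics/m2.png',np.hstack([y,cv2.resize(x,(400,600))])[:,:,::-1])
```

```text
(no output)
```

View pics/m2.png

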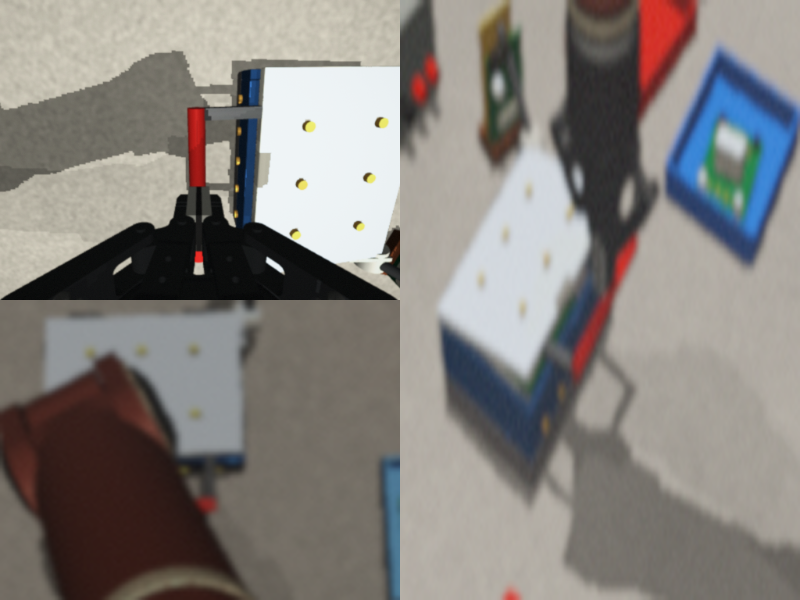

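The bar passes under the closed fingertips, so it sits lower than I estimated. I re-measure using the end near w2 (248,138) against w1.

Run:
```python
from h import *
ends={}
for f in('w1','w2'):
    h=cv2.cvtColor(cv2.imread(f'pics/{f}.png'),cv2.COLOR_BGR2HSV)
    m=(((h[...,0]<8)|(h[...,0]>172))&(h[...,1]>140)&(h[...,2]>70)).astype(np.uint8)
    m[:60]=0;m[250:]=0;m[:,:200]=0;m[:,300:]=0
    p=np.argwhere(m);v=p[:,0].min();
    for r in range(v,v+60,15):
        q=p[p[:,0]==r,1];print(f,r,q.min(),q.max())
    q=p[(p[:,0]<v+6)&(p[:,0]>v+1),1];ends[f]=((q.min()+q.max())/2,v)
print(ends)
for z in(.06,.07,.08,.09,.1):print(z,[plane(f,*ends[f],z).round(4)[:2] for f in ends],plane('top0',192,192.2,z)[:2].round(4),plane('side0',234.8,217.6,z)[:2].round(4),plane('side0',256.6,194,z)[:2].round(4))
print(robot.sense()['contact_force'])
```

```text
w1 114 248 258
w1 129 247 259
w1 144 248 259
w1 159 248 259
w2 138 241 260
w2 153 240 261
w2 168 241 262
w2 183 241 262
{'w1': (np.float64(253.0), np.int64(114)), 'w2': (np.float64(250.5), np.int64(138))}
0.06 [array([0.4576, 0.1077]), array([0.4574, 0.1049])] [0.464  0.1163] [0.4823 0.0809] [ 0.4873 -0.0419]
0.07 [array([0.4577, 0.1082]), array([0.4575, 0.106 ])] [0.4629 0.1148] [0.4765 0.0883] [ 0.4814 -0.0329]
0.08 [array([0.4577, 0.1086]), array([0.4576, 0.1072])] [0.4618 0.1132] [0.4706 0.0957] [ 0.4755 -0.0239]
0.09 [array([0.4577, 0.109 ]), array([0.4577, 0.1084])] [0.4606 0.1117] [0.4648 0.103 ] [ 0.4696 -0.0149]
0.1 [array([0.4578, 0.1095]), array([0.4578, 0.1096])] [0.4595 0.1102] [0.459  0.1104] [ 0.4638 -0.006 ]
[-0.17625034  1.06653053  0.93434669]
```

Run:
```python
from h import *
for uv,sv in zip(((508,96),(701,112),(691,279),(497,266)),((256.8,138.8),(281,152.5),(258,173),(232.5,157))):
    t=plane('top0',170+uv[0]/4,90+uv[1]/4,.028);print(t.round(4),plane('side0',*sv,.028).round(4),proj('side0',t).round(1),sv)
s=robot.sense();p=s['tcp_pos'];print(p,s['opening'])
print('tip side',proj('side2',p-[0,0,.017]),'tip w2',proj('w2',p+[0,.011,-.017]),proj('w2',p-[0,.011,.017]))
im=cv2.imread('pics/w2.png');x=cv2.resize(im[120:384,190:320],(390,600))
b=cv2.imread('pics/side2.png')[180:250,215:285];x2=cv2.resize(b,(400,600),interpolation=cv2.INTER_CUBIC)
cv2.imwrite('pics/m3.png',np.hstack([x,x2]))
```

```text
[ 0.7082 -0.1977  0.028 ] [ 0.6882 -0.3394  0.028 ] [231.3 154.3] (256.8, 138.8)
[ 0.6955 -0.3462  0.028 ] [ 0.5611 -0.3171  0.028 ] [256.3 137.4] (281, 152.5)
[ 0.565  -0.3344  0.028 ] [ 0.5639 -0.1642  0.028 ] [282.5 150. ] (258, 173)
[ 0.5754 -0.1869  0.028 ] [ 0.6944 -0.1866  0.028 ] [258.9 168.6] (232.5, 157)
[0.46092028 0.05241865 0.09987652] 0.0003033361270837019
tip side [246.18699007 209.58380419] tip w2 [254.4935464  210.55005212] [253.70274325 242.92715442]
```

View pics/m3.png

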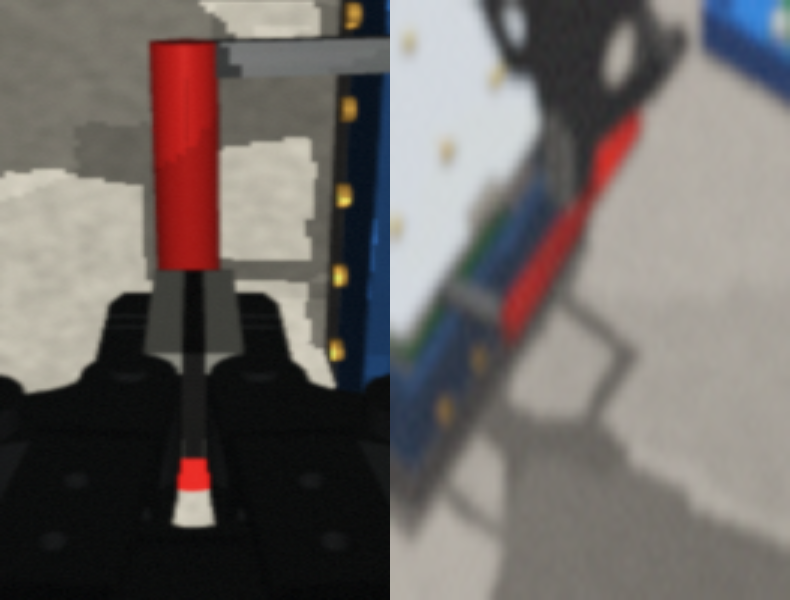

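Run:
```python
from h import *
p=robot.sense()['tcp_pos']
for dz in(-.02,-.01,0,.01,.02,.03):print(dz,[proj('w2',p+[0,dy,dz]).round(1) for dy in(.011,-.011)],proj('side2',p+[0,0,dz]).round(1))
print(proj('w2',[.458,.11,.1]),proj('w2',[.458,.063,.1]),proj('w2',[.458,.063,.08]))
print(robot.sense()['q'].round(3))
```

```text
-0.02 [array([254.5, 208.9]), array([253.7, 240.8])] [246.2 210.3]
-0.01 [array([254.5, 214.6]), array([253.7, 248. ])] [246.2 207.9]
0 [array([254.6, 221. ]), array([253.7, 256. ])] [246.2 205.5]
0.01 [array([254.6, 228.2]), array([253.7, 264.8])] [246.2 203.1]
0.02 [array([254.7, 236.2]), array([253.7, 274.7])] [246.2 200.6]
0.03 [array([254.8, 245.3]), array([253.7, 285.9])] [246.2 198.1]
[250.99288763 137.22603061] [249.3674326  221.69975425] [249.79890449 209.48592928]
[ 0.092  0.528 -0.362  2.071  0.324  0.595 -0.472]
```

```bash
python3 -m creep '[[[0,0,0,0,0,0,30],[0,0,0,0,0,0,30],[0,0,0,0,0,0,30],[0,0,0,0,0,0,30],[0,0,0,0,-2,5,30],[0,0,0,0,-2,10,30],[0,0,0,0,-2,15,30],[0,0,0,0,-2,15,30]]]' 25; python3 -m creep '[[[0,0,0,0,0,0,0],[0,0,0,0,0,0,0],[0,0,0,0,0,0,0],[0,0,0,0,0,0,0],[0,0,0,0,0,0,0],[0,0,0,0,0,0,0]]]' 25
```

```text
time_s: 3.7
tcp_pos: [0.4582, 0.0522, 0.0838]
tcp_rot: [0.699, 0.715, -0.001, -0.001]
contact_force: [0.2, 0.3, -1.0]
opening: 0.0299
grasp_force: 0.0
time_s: 4.3
tcp_pos: [0.4602, 0.0525, 0.0849]
tcp_rot: [0.699, 0.715, 0.001, 0.001]
contact_force: [4.7, -0.5, -5.1]
opening: 0.0101
grasp_force: 24.2
```

The fingers now hold 10 mm, so they've caught the top of the bar. I go deeper.

```bash
python3 -m creep '[[[0,0,0,0,0,0,30],[0,0,0,0,0,0,30],[0,0,0,0,0,0,30],[0,0,0,0,0,4,30],[0,0,0,0,0,8,30],[0,0,0,0,0,12,30],[0,0,0,0,0,12,30]]]' 25; python3 -m creep '[[[0,0,0,0,0,0,0],[0,0,0,0,0,0,0],[0,0,0,0,0,0,0],[0,0,0,0,0,0,0],[0,0,0,0,0,0,0],[0,0,0,0,0,0,0]]]' 25
```

```text
time_s: 5.0
tcp_pos: [0.4582, 0.0522, 0.072]
tcp_rot: [0.699, 0.715, -0.001, -0.001]
contact_force: [-0.1, -0.4, 0.4]
opening: 0.0299
grasp_force: 0.0
time_s: 5.6
tcp_pos: [0.4603, 0.0525, 0.0729]
tcp_rot: [0.699, 0.715, 0.001, 0.001]
contact_force: [5.6, -0.1, -4.8]
opening: 0.0107
grasp_force: 25.0
```

Run:
```python
from h import *
a=shot('wrist','w3');b=shot('side','side3')
x=cv2.resize(b[180:250,200:290],(400,311),interpolation=cv2.INTER_CUBIC)
cv2.imwrite('pics/m4.png',np.hstack([cv2.resize(a,(400,311)),x])[:,:,::-1])
```

```text
(no output)
```

View pics/m4.png

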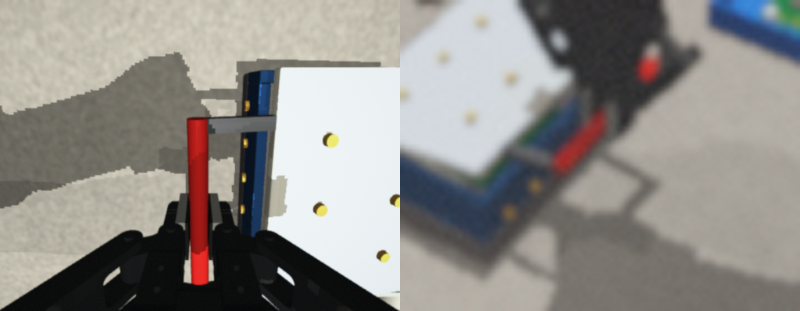

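Run:
```python
from h import *
h=cv2.cvtColor(cv2.imread('pics/w3.png'),cv2.COLOR_BGR2HSV)
m=(((h[...,0]<8)|(h[...,0]>172))&(h[...,1]>140)&(h[...,2]>70)).astype(np.uint8);m[:,:200]=0;m[:,300:]=0;m[:60]=0
p=np.argwhere(m);v=p[:,0].min();q=p[p[:,0]==v+10,1];print(v,p[:,0].max(),q.min(),q.max())
u=q.mean()
for z in(.06,.07,.08,.09,.1,.11,.12):print(z,[plane(f,*e,z).round(4)[:2] for f,e in(('w1',(253,114)),('w2',(250.5,138)),('w3',(u,v)))],'far',plane('w3',255,p[:,0].max(),z).round(3)[:2])
```

```text
145 351 240 265
0.06 [array([0.4576, 0.1077]), array([0.4574, 0.1049]), array([0.458 , 0.1044])] far [ 0.463 -0.04 ]
0.07 [array([0.4577, 0.1082]), array([0.4575, 0.106 ]), array([0.458 , 0.1058])] far [ 0.462 -0.03 ]
0.08 [array([0.4577, 0.1086]), array([0.4576, 0.1072]), array([0.458 , 0.1072])] far [ 0.462 -0.02 ]
0.09 [array([0.4577, 0.109 ]), array([0.4577, 0.1084]), array([0.458 , 0.1086])] far [ 0.462 -0.011]
0.1 [array([0.4578, 0.1095]), array([0.4578, 0.1096]), array([0.458, 0.11 ])] far [ 0.462 -0.001]
0.11 [array([0.4578, 0.1099]), array([0.4578, 0.1108]), array([0.4579, 0.1114])] far [0.461 0.009]
0.12 [array([0.4578, 0.1103]), array([0.4579, 0.112 ]), array([0.4579, 0.1128])] far [0.461 0.019]
```

```bash
python3 -m creep '[[[0,0,0,0,0,0,30],[0,0,0,0,0,0,30],[0,0,0,0,0,0,30],[0,0,0,0,2,4,30],[0,0,0,0,2,7,30],[0,0,0,0,2,7,30],[0,0,0,0,2,7,0],[0,0,0,0,2,7,0],[0,0,0,0,2,7,0],[0,0,0,0,2,7,0],[0,0,0,0,2,7,0]]]' 25;
python3 -m creep '[[[0,0,0,0,1,-6,0],[0,0,0,0,3,-12,0],[0,0,0,0,5,-18,0],[0,0,0,0,7,-25,0],[0,0,0,0,9,-30,0],[0,0,0,0,10.5,-34,0],[0,0,0,0,10.5,-34,0]]]'
```

```text
time_s: 6.8
tcp_pos: [0.4603, 0.0524, 0.0655]
tcp_rot: [0.699, 0.715, -0.0, -0.0]
contact_force: [-0.7, 0.7, -2.2]
opening: 0.0114
grasp_force: 24.4
time_s: 7.5
tcp_pos: [0.4708, 0.0527, 0.1004]
tcp_rot: [0.699, 0.715, -0.0, -0.0]
contact_force: [-5.0, 0.3, 3.8]
opening: 0.0114
grasp_force: 24.8
```

```bash
python3 -m creep '[[[0,0,0,0,2,-9,0],[0,0,0,0,5,-18,0],[0,0,0,0,9.5,-26,0],[0,0,0,0,14,-35,0],[0,0,0,0,20,-43,0],[0,0,0,0,25,-50,0],[0,0,0,0,30,-56,0],[0,0,0,0,36,-62,0],[0,0,0,0,41,-68,0],[0,0,0,0,41,-68,0]]]'
```

```text
time_s: 8.5
tcp_pos: [0.5193, 0.0546, 0.1689]
tcp_rot: [0.699, 0.715, 0.006, 0.003]
contact_force: [12.4, 2.6, -13.1]
opening: 0.0109
grasp_force: 25.0
```

```bash
python3 -m creep '[[[0,0,0,0,8,-1,0],[0,0,0,0,14,-5.5,0],[0,0,0,0,20,-10,0],[0,0,0,0,26.5,-14.5,0],[0,0,0,0,34,-19,0],[0,0,0,0,41.5,-23,0],[0,0,0,0,49.5,-27,0],[0,0,0,0,57.5,-30.5,0],[0,0,0,0,66,-33.5,0],[0,0,0,0,74,-36,0],[0,0,0,0,74,-36,0]]]'
```

```text
time_s: 9.6
tcp_pos: [0.5876, 0.057, 0.2063]
tcp_rot: [0.699, 0.715, 0.002, 0.0]
contact_force: [-2.7, 2.8, 5.5]
opening: 0.0109
grasp_force: 25.4
```

```bash
python3 -m creep '[[[0,0,0,0,6,-3,0],[0,0,0,0,12,-4,0],[0,0,0,0,17.5,-5,0],[0,0,0,0,23,-6,0],[0,0,0,0,29,-6.5,0],[0,0,0,0,34.5,-7,0],[0,0,0,0,40,-7.5,0],[0,0,0,0,46,-7.5,0],[0,0,0,0,50,-7.5,0],[0,0,0,0,55,-7.5,0],[0,0,0,0,55,-7.5,0]]]'
cat > g.py <<'E'
import sys
from rig import robot
s=robot.sense();f=s['contact_force'];print('F',f.round(1),s['tcp_pos'].round(4));sys.exit(0 if f[0]>-float(sys.argv[1]) else 1)
E
```

```text
time_s: 10.7
tcp_pos: [0.6423, 0.0585, 0.2123]
tcp_rot: [0.699, 0.716, 0.002, -0.0]
contact_force: [-0.9, 5.4, 3.3]
opening: 0.0111
grasp_force: 24.9
```

```bash
c="python3 -m creep"; q(){ python3 g.py $1; }
$c '[[[0,0,0,1.5,1,0,0],[0,0,0,1.5,2,0.1,0],[0,0,0,1.5,2,0.1,0]]]' >/dev/null; q 8 && $c '[[[0,0,0,0,1,0,0],[0,0,0,0,2,0.2,0],[0,0,0,0,2,0.2,0]]]' >/dev/null; q 8 && $c '[[[0,0,0,0,1,0,0],[0,0,0,0,2,0.2,0],[0,0,0,0,2,0.2,0]]]' >/dev/null; q 8 && $c '[[[0,0,0,0,1,0,0],[0,0,0,0,2,0.2,0],[0,0,0,0,2,0.2,0]]]' >/dev/null; q 8 && $c '[[[0,0,0,0,1,0,0],[0,0,0,0,2,0.2,0],[0,0,0,0,2,0.2,0]]]' >/dev/null; q 8 && $c '[[[0,0,0,0,1,0,0],[0,0,0,0,2,0.3,0],[0,0,0,0,2,0.3,0]]]' >/dev/null; q 8 && $c '[[[0,0,0,0,1,0,0],[0,0,0,0,2,0.3,0],[0,0,0,0,2,0.3,0]]]' >/dev/null; q 8
```

```text
F [-2.2  4.   5. ] [0.6437 0.0585 0.2121]
F [-1.7  3.2  4.6] [0.646  0.0585 0.2119]
F [-2.6  3.9  5.4] [0.648  0.0586 0.2116]
F [-1.4  3.7  5.2] [0.65   0.0587 0.2114]
F [-3.4  4.2  6. ] [0.652  0.0588 0.211 ]
F [-2.3  5.   5.7] [0.654  0.0588 0.2108]
F [-1.9  4.2  5.5] [0.6561 0.0589 0.2104]
```

```bash
c="python3 -m creep"; q(){ python3 g.py $1; }
q 8 && $c '[[[0,0,0,0,1,0,0],[0,0,0,0,2,0.2,0],[0,0,0,0,2,0.2,0]]]' >/dev/null; q 8 && $c '[[[0,0,0,0,1,0,0],[0,0,0,0,2,0.2,0],[0,0,0,0,2,0.2,0]]]' >/dev/null; q 8 && $c '[[[0,0,0,0,1,0,0],[0,0,0,0,2,0.2,0],[0,0,0,0,2,0.2,0]]]' >/dev/null; q 8 && $c '[[[0,0,0,0,1,0,0],[0,0,0,0,2,0.2,0],[0,0,0,0,2,0.2,0]]]' >/dev/null; q 8 && $c '[[[0,0,0,0,1,0,0],[0,0,0,0,2,0.3,0],[0,0,0,0,2,0.3,0]]]' >/dev/null; q 8 && $c '[[[0,0,0,0,1,0,0],[0,0,0,0,2,0.4,0],[0,0,0,0,2,0.4,0]]]' >/dev/null; q 8 && $c '[[[0,0,0,0,1,0,0],[0,0,0,0,2,0.4,0],[0,0,0,0,2,0.4,0]]]' >/dev/null; q 8 && $c '[[[0,0,0,0,1,0,0],[0,0,0,0,2,0.4,0],[0,0,0,0,2,0.4,0]]]' >/dev/null; q 8
```

```text
F [-1.9  4.2  5.5] [0.6561 0.0589 0.2104]
F [-2.1  4.7  6.3] [0.6579 0.059  0.2101]
F [-2.2  4.5  5. ] [0.6599 0.059  0.2097]
F [-1.5  4.   5.2] [0.6617 0.0591 0.2094]
F [-1.3  4.5  4.1] [0.6635 0.0591 0.2089]
F [-1.9  4.7  5.1] [0.6654 0.0592 0.2085]
F [-1.1  4.8  4.2] [0.6674 0.0593 0.208 ]
F [-0.7  4.7  3.6] [0.6694 0.0593 0.2076]
F [-1.8  4.4  3.1] [0.6713 0.0594 0.2071]
```

```bash
c="python3 -m creep"; q(){ python3 g.py $1; }
q 8 && $c '[[[0,0,0,0,1,0.2,0],[0,0,0,0,2,0.4,0],[0,0,0,0,2,0.4,0]]]' >/dev/null; q 8 && $c '[[[0,0,0,0,1,0.2,0],[0,0,0,0,2,0.4,0],[0,0,0,0,2,0.4,0]]]' >/dev/null; q 8 && $c '[[[0,0,0,0,1,0.2,0],[0,0,0,0,2,0.5,0],[0,0,0,0,2,0.5,0]]]' >/dev/null; q 8 && $c '[[[0,0,0,0,1,0.2,0],[0,0,0,0,2,0.5,0],[0,0,0,0,2,0.5,0]]]' >/dev/null; q 8 && $c '[[[0,0,0,0,1,0.3,0],[0,0,0,0,2,0.5,0],[0,0,0,0,2,0.5,0]]]' >/dev/null; q 8 && $c '[[[0,0,0,0,1,0.3,0],[0,0,0,0,2,0.6,0],[0,0,0,0,2,0.6,0]]]' >/dev/null; q 8 && $c '[[[0,0,0,0,1,0.3,0],[0,0,0,0,2,0.6,0],[0,0,0,0,2,0.6,0]]]' >/dev/null; q 8 && $c '[[[0,0,0,0,1,0.3,0],[0,0,0,0,2,0.6,0],[0,0,0,0,2,0.6,0]]]' >/dev/null; q 8
```

```text
F [-1.8  4.4  3.1] [0.6713 0.0594 0.2071]
F [-1.5  5.3  3.2] [0.6732 0.0595 0.2066]
F [-3.   4.5  2.4] [0.6751 0.0595 0.206 ]
F [-1.5  4.6  3.3] [0.6771 0.0596 0.2055]
F [-2.4  4.4  2.6] [0.6789 0.0597 0.2049]
F [-1.6  4.7  2.4] [0.6809 0.0597 0.2043]
F [-2.4  5.9  2.4] [0.6828 0.0598 0.2037]
F [-1.5  4.8  3. ] [0.6848 0.0599 0.203 ]
F [-0.5  5.6  2.8] [0.6869 0.0599 0.2024]
```

```bash
c="python3 -m creep"; q(){ python3 g.py $1; }
q 8 && $c '[[[0,0,0,0,1,0.3,0],[0,0,0,0,2,0.6,0],[0,0,0,0,2,0.6,0]]]' >/dev/null; q 8 && $c '[[[0,0,0,0,1,0.3,0],[0,0,0,0,2,0.7,0],[0,0,0,0,2,0.7,0]]]' >/dev/null; q 8 && $c '[[[0,0,0,0,1,0.3,0],[0,0,0,0,2,0.7,0],[0,0,0,0,2,0.7,0]]]' >/dev/null; q 8 && $c '[[[0,0,0,0,1,0.3,0],[0,0,0,0,2,0.7,0],[0,0,0,0,2,0.7,0]]]' >/dev/null; q 8 && $c '[[[0,0,0,0,1,0.3,0],[0,0,0,0,2,0.7,0],[0,0,0,0,2,0.7,0]]]' >/dev/null; q 8 && $c '[[[0,0,0,0,1,0.4,0],[0,0,0,0,2,0.8,0],[0,0,0,0,2,0.8,0]]]' >/dev/null; q 8
```

```text
F [-0.5  5.6  2.8] [0.6869 0.0599 0.2024]
F [-0.8  6.2  1.6] [0.6888 0.06   0.2018]
F [-2.4  6.   1.5] [0.6908 0.06   0.201 ]
F [-2.3  4.8  2.5] [0.6926 0.0601 0.2003]
F [-5.1  4.6  4.8] [0.6934 0.0601 0.1999]
F [-7.8  3.6  6.5] [0.6941 0.0601 0.1995]
F [-10.8   4.4  10.7] [0.6947 0.0602 0.1992]
```

The lid met its stop at x≈0.693, and the force climbs there. I ease back a little, hold, then let go and rise.

```bash
python3 -m creep '[[[0,0,0,0,-1.5,-0.5,0],[0,0,0,0,-1.5,-0.5,0],[0,0,0,0,-1.5,-0.5,0],[0,0,0,0,-1.5,-0.5,0],[0,0,0,0,-1.5,-0.5,0]]]'; python3 -m creep '[[[0,0,0,0,-3,-1,0],[0,0,0,0,-3,-1,40],[0,0,0,0,-3,-1,40],[0,0,0,0,-3,-1,40],[0,0,0,0,-3,-1,40],[0,0,0,0,-3,-1,40]]]';  python3 -m creep '[[[0,0,0,0,0,-15,40],[0,0,0,0,0,-45,40],[0,0,0,0,0,-75,40],[0,0,0,0,0,-85,40],[0,0,0,0,0,-85,40]]]'
```

```text
time_s: 19.9
tcp_pos: [0.6944, 0.0602, 0.1994]
tcp_rot: [0.698, 0.716, -0.003, -0.003]
contact_force: [-8.1, 4.7, 7.5]
opening: 0.0106
grasp_force: 26.3
time_s: 20.5
tcp_pos: [0.695, 0.0585, 0.2003]
tcp_rot: [0.699, 0.715, -0.0, 0.0]
contact_force: [0.3, -0.9, -0.1]
opening: 0.0399
grasp_force: 0.0
time_s: 21.0
tcp_pos: [0.6956, 0.0594, 0.2873]
tcp_rot: [0.699, 0.715, 0.001, 0.001]
contact_force: [0.0, 0.4, 0.4]
opening: 0.0405
grasp_force: 0.0
```

```bash
python3 -m creep '[[[0,0,0,-2,-40,0,60],[0,0,0,-5,-85,0,60],[0,0,0,-5,-115,10,60],[0,0,0,-5,-128,30,60],[0,0,0,-5,-128,35,60],[0,0,0,-5,-128,35,60],[0,0,0,-5,-128,35,60]]]'
python3 - <<'E'
from h import *
im=shot('wrist','w5');t=shot('top','top5');print(robot.sense()['tcp_pos'])
h=cv2.cvtColor(im,cv2.COLOR_RGB2HSV)
m=((h[...,0]>40)&(h[...,0]<90)&(h[...,1]>80)&(h[...,2]>40)).astype(np.uint8)
m=cv2.morphologyEx(m,cv2.MORPH_OPEN,np.ones((3,3)))
n,l,st,c=cv2.connectedComponentsWithStats(m)
for i in range(1,n):
    if st[i,4]>300: print('green',st[i],c[i])
w=((h[...,1]<60)&(h[...,2]>190)).astype(np.uint8);n,l,st,c=cv2.connectedComponentsWithStats(w)
for i in range(1,n):
    if 60<st[i,4]<8000: print('white',st[i],c[i].round(1),cv2.minAreaRect(np.argwhere(l==i)[:,::-1].astype(np.float32)))
cv2.imwrite('pics/m5.png',np.hstack([cv2.resize(im,(480,360)),cv2.resize(t[90:210,170:275],(315,360),interpolation=cv2.INTER_CUBIC)])[:,:,::-1])
E
```

```text
time_s: 21.7
tcp_pos: [0.5681, 0.0513, 0.2503]
tcp_rot: [0.699, 0.715, 0.0, -0.0]
contact_force: [0.3, 0.3, 0.0]
opening: 0.06
grasp_force: 0.0
[0.56819167 0.05153194 0.25077599]
green [ 225  126   57   71 2743] [252.68647466 160.54976303]
green [182 307  22  43 477] [192.99580713 329.36477987]
white [ 209   97   89  118 4467] [260.8 163. ] ((253.0, 155.5), (117.0, 88.0), 90.0)
white [ 442  138   70  229 6785] [489.8 277.6] ((476.5, 252.0), (228.0, 69.0), 90.0)
white [238 158  31  17 508] [253.4 166.2] ((253.0, 166.0), (16.0, 30.0), 90.0)
white [381 267  11  27 194] [386.  281.3] ((386.33453369140625, 280.4349365234375), (8.105255126953125, 26.298967361450195), 7.431407928466797)
white [389 279  30  23 306] [400.7 290.4] ((403.8000793457031, 293.8999938964844), (23.702320098876953, 22.360679626464844), 26.56505012512207)
white [101 353  40  31 798] [123.4 371.1] ((120.5, 368.0), (39.0, 30.0), -0.0)
white [368 353  40  31 841] [384.2 370.8] ((387.5, 368.0), (30.0, 39.0), 90.0)
```

View pics/m5.png

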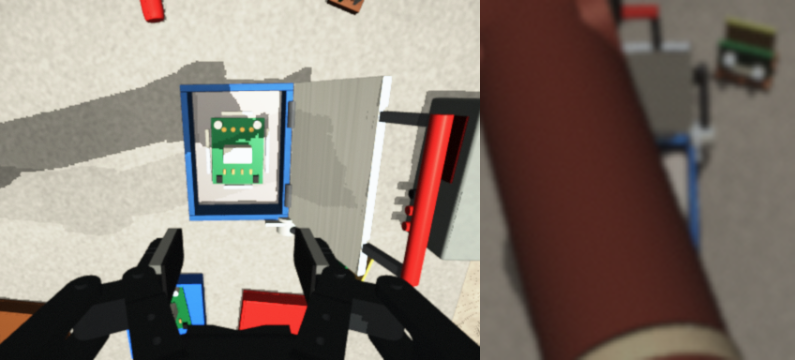

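The lid stands open and the board lies in the fixture, its white block at w5 pixel (253,166).

Run:
```python
from h import *
for uv in((253.4,166.2),(238,158),(269,158),(238,175),(269,175)):print(plane('w5',*uv,.053))
b=plane('w5',253.4,166.2,.053);print(rel([b[0],b[1],.15],.023))
h=cv2.cvtColor(cv2.imread('pics/w5.png'),cv2.COLOR_BGR2HSV)
m=((h[...,0]>40)&(h[...,0]<90)&(h[...,1]>80)&(h[...,2]>40)).astype(np.uint8);m[:100]=0;m[220:]=0
print(cv2.minAreaRect(np.argwhere(m)[:,::-1].astype(np.float32)))
```

```text
[0.56708742 0.05212107 0.053     ]
[0.5486927  0.06156982 0.053     ]
[0.5852975  0.06237532 0.053     ]
[0.54882003 0.04096264 0.053     ]
[0.58605687 0.04178073 0.053     ]
[ 1.000e-03 -1.000e-03 -0.000e+00  5.000e-01 -1.200e+00  1.008e+02]
((253.0, 161.0), (70.0, 56.0), 90.0)
```

```bash
python3 -m creep '[[[0,0,0,0,-1,45,48],[0,0,0,0.5,-1,90,48],[0,0,0,0.5,-1,130,48],[0,0,0,0.5,-1,160,48],[0,0,0,0.5,-1,180,48],[0,0,0,0.5,-1,180,48],[0,0,0,0.5,-1,180,48]]]'
cat > g2.py <<'E'
import sys
from rig import robot
s=robot.sense();f=s['contact_force'];print('F',f.round(1),s['tcp_pos'].round(4));sys.exit(0 if abs(f[2])<2.5 else 1)
E
c="python3 -m creep"; q(){ python3 g2.py; }
q && $c '[[[0,0,0,0,0,5,48],[0,0,0,0,0,5,48]]]' >/dev/null; q && $c '[[[0,0,0,0,0,5,48],[0,0,0,0,0,5,48]]]' >/dev/null; q && $c '[[[0,0,0,0,0,5,48],[0,0,0,0,0,5,48]]]' >/dev/null; q
python3 - <<'E'
from h import *
a=shot('wrist','w6');b=shot('side','side6')
cv2.imwrite('pics/m6.png',np.hstack([cv2.resize(a[100:300,150:370],(440,400)),cv2.resize(b[170:250,180:250],(350,400),interpolation=cv2.INTER_CUBIC)])[:,:,::-1])
E
```

```text
time_s: 22.5
tcp_pos: [0.567, 0.0522, 0.071]
tcp_rot: [0.699, 0.715, 0.001, 0.0]
contact_force: [-0.1, 0.1, 0.6]
opening: 0.0479
grasp_force: 0.0
F [-0.1  0.1  0.6] [0.567  0.0522 0.071 ]
F [-0.1  0.9  0.7] [0.5666 0.0519 0.0664]
F [-0.8 -0.2 -0. ] [0.5657 0.0517 0.0605]
F [-0.   0.4 -1. ] [0.5654 0.0517 0.055 ]
```

View pics/m6.png

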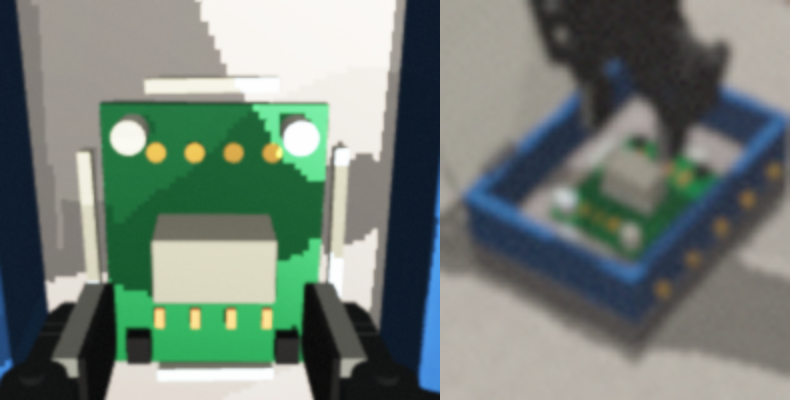

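The block is centred between the fingers at about crop column 215. The tips look higher than nominal, so I go down in guarded steps until they touch the board.

```bash
c="python3 -m creep"; q(){ python3 g2.py; }
q && $c '[[[0,0,0,0,1,3,48],[0,0,0,0,1,3,48]]]' >/dev/null; q && $c '[[[0,0,0,0,0,3,48],[0,0,0,0,0,3,48]]]' >/dev/null; q && $c '[[[0,0,0,0,0,3,48],[0,0,0,0,0,3,48]]]' >/dev/null; q && $c '[[[0,0,0,0,0,3,48],[0,0,0,0,0,3,48]]]' >/dev/null; q && $c '[[[0,0,0,0,0,3,48],[0,0,0,0,0,3,48]]]' >/dev/null; q
python3 - <<'E'
from h import *
p=robot.sense()['tcp_pos']
for dz in(-.02,0,.02):print(dz,proj('side6',[p[0]-.031,p[1],.055+dz]),proj('side6',[p[0]+.031,p[1],.055+dz]))
print(plane('w6',257,235.5,.053),plane('w6',257,220,.053),plane('w6',257,251,.053))
E
```

```text
F [0.1 0.9 0. ] [0.5658 0.0518 0.0554]
F [-0.6 -0.5 -0.5] [0.5668 0.0518 0.0523]
F [-0.5 -0.5  0.3] [0.5666 0.0518 0.0492]
F [-0.4 -0.9 -0. ] [0.5666 0.0518 0.0462]
F [ 0.1 -0.4 -0.8] [0.5666 0.0518 0.0432]
F [-0.2 -0.1 -0.4] [0.5666 0.0518 0.0402]
-0.02 [226.92730439 210.38195852] [211.591788   202.40149627]
0 [226.67491881 205.85858735] [211.15947097 197.88189143]
0.02 [226.41620979 201.2218846 ] [210.71656553 193.25159137]
[0.56679364 0.05305573 0.053     ] [0.56654817 0.0626848  0.053     ] [0.5670475  0.04309731 0.053     ]
```

```bash
c="python3 -m creep"; q(){ python3 g2.py; }
q && $c '[[[0,0,0,0,0,3,48],[0,0,0,0,0,3,48]]]' >/dev/null; q && $c '[[[0,0,0,0,0,3,48],[0,0,0,0,0,3,48]]]' >/dev/null; q && $c '[[[0,0,0,0,0,3,48],[0,0,0,0,0,3,48]]]' >/dev/null; q && $c '[[[0,0,0,0,0,3,48],[0,0,0,0,0,3,48]]]' >/dev/null; q && $c '[[[0,0,0,0,0,3,48],[0,0,0,0,0,3,48]]]' >/dev/null; q && $c '[[[0,0,0,0,0,3,48],[0,0,0,0,0,3,48]]]' >/dev/null; q && $c '[[[0,0,0,0,0,3,48],[0,0,0,0,0,3,48]]]' >/dev/null; q
```

```text
F [-0.2 -0.1 -0.4] [0.5666 0.0518 0.0402]
F [-0.8  0.2  0.4] [0.5666 0.0518 0.0372]
F [-0.3 -0.6 -0.3] [0.5666 0.0518 0.0342]
F [-0.1  0.4 -0.3] [0.5666 0.0518 0.0312]
F [ 0.5 -0.2  0.6] [0.5666 0.0518 0.0282]
F [-0.3 -1.4  0.1] [0.5666 0.0518 0.0252]
F [ 0.4 -0.5  0. ] [0.5666 0.0518 0.0222]
F [-0.6  0.8  0.6] [0.5666 0.0518 0.0192]
```

```bash
python3 -m creep '[[[0,0,0,0,0,0,30],[0,0,0,0,0,0,30],[0,0,0,0,0,0,30],[0,0,0,0,0,0,30],[0,0,0,0,0,0,30],[0,0,0,0,0,0,30]]]' 25
python3 - <<'E'
from h import *
shot('wrist','w7');im=cv2.imread('pics/w7.png');h=cv2.cvtColor(im,cv2.COLOR_BGR2HSV)
w=((h[...,1]<60)&(h[...,2]>170)).astype(np.uint8);n,l,st,c=cv2.connectedComponentsWithStats(w)
print([(st[i].tolist(),c[i].round(0).tolist()) for i in range(1,n) if st[i,4]>150])
E
```

```text
time_s: 26.2
tcp_pos: [0.5669, 0.0519, 0.0196]
tcp_rot: [0.699, 0.715, 0.0, -0.0]
contact_force: [0.7, -0.1, -1.1]
opening: 0.0354
grasp_force: 25.3
[([0, 0, 512, 361, 57380], [305.0, 96.0]), ([211, 93, 157, 199, 10231], [314.0, 149.0]), ([190, 175, 22, 22, 378], [200.0, 185.0]), ([297, 175, 22, 22, 385], [308.0, 185.0]), ([156, 193, 29, 100, 924], [174.0, 246.0]), ([216, 250, 77, 37, 2773], [254.0, 268.0]), ([0, 254, 106, 124, 7568], [45.0, 306.0]), ([206, 315, 97, 34, 2587], [254.0, 333.0])]
```

```bash
python3 -m creep '[[[0,0,0,0,0,0,46],[0,0,0,0,0,0,46],[0,0,0,0,0,0,46],[0,0,0,0,0,3,46],[0,0,0,0,0,3,46]]]'; c="python3 -m creep"; q(){ python3 g2.py; }
q && $c '[[[0,0,0,0,0,3,46],[0,0,0,0,0,3,46]]]' >/dev/null; q
python3 -m creep '[[[0,0,0,0,0,0,30],[0,0,0,0,0,0,30],[0,0,0,0,0,0,30],[0,0,0,0,0,0,30],[0,0,0,0,0,0,30],[0,0,0,0,0,0,30]]]' 35
```

```text
time_s: 26.75
tcp_pos: [0.5666, 0.0518, 0.0162]
tcp_rot: [0.699, 0.715, -0.0, -0.0]
contact_force: [-0.2, -0.3, -0.2]
opening: 0.0461
grasp_force: 0.0
F [-0.2 -0.3 -0.2] [0.5666 0.0518 0.0162]
F [0.3 1.1 0.8] [0.5665 0.0518 0.0131]
time_s: 27.55
tcp_pos: [0.5668, 0.0518, 0.0135]
tcp_rot: [0.699, 0.715, -0.0, -0.0]
contact_force: [-1.2, -0.7, -0.3]
opening: 0.0354
grasp_force: 36.1
```

```bash
python3 -m creep '[[[0,0,0,0,0,-5,30],[0,0,0,0,0,-15,30],[0,0,0,0,0,-30,30],[0,0,0,0,0,-50,30],[0,0,0,0,0,-70,30],[0,0,0,0,0,-90,30],[0,0,0,0,0,-105,30],[0,0,0,0,0,-115,30],[0,0,0,0,0,-115,30]]]'
python3 - <<'E'
from h import *
print(rel([.565,-.15,.13],-.085),rel([.636,-.2663,.13],-.085),robot.sense()['opening'])
E
```

```text
time_s: 28.45
tcp_pos: [0.568, 0.0521, 0.1305]
tcp_rot: [0.699, 0.715, 0.002, 0.001]
contact_force: [0.3, 0.6, -1.4]
opening: 0.0352
grasp_force: 36.1
[ 4.00e-03 -1.00e-03  1.08e-01 -2.02e+02 -7.60e+00  4.00e-01] [ 4.000e-03 -1.000e-03  1.080e-01 -3.199e+02  6.070e+01  6.000e-01] 0.035202445742827146
```

```bash
python3 -m creep '[[[0,0,0.01,-15,-1,0,30],[0,0,0.02,-45,-2,0,30],[0,0,0.04,-80,-4,0,30],[0,0,0.06,-115,-5,0,30],[0,0,0.08,-150,-6,0,30],[0,0,0.1,-185,-7,0,30],[0,0,0.108,-215,-2,0,30],[0,0,0.108,-245,15,0,30],[0,0,0.108,-275,33,0,30],[0,0,0.108,-300,50,0,30],[0,0,0.108,-318,61,0,30],[0,0,0.108,-320,61,0,30]]]'
python3 - <<'E'
from h import *
im=shot('wrist','w8');shot('top','top8');shot('side','side8')
s=robot.sense();print(s['tcp_pos'],s['contact_force'],s['opening'])
h=cv2.cvtColor(im,cv2.COLOR_RGB2HSV)
m=(((h[...,0]<8)|(h[...,0]>172))&(h[...,1]>140)&(h[...,2]>60)).astype(np.uint8)
n,l,st,c=cv2.connectedComponentsWithStats(m)
for i in range(1,n):
    if st[i,4]>400:print('red',st[i],c[i].round(0))
g=((h[...,0]>40)&(h[...,0]<90)&(h[...,1]>80)&(h[...,2]>40)).astype(np.uint8);n,l,st,c=cv2.connectedComponentsWithStats(g)
for i in range(1,n):
    if st[i,4]>400:print('green',st[i],c[i].round(0))
from itertools import product
C=np.array([.636,-.2663,.028]);a=-.085
for sx,sy in product((-1,1),(-1,1)):
    d=np.array([sx*.065*np.cos(a)-sy*.075*np.sin(a),sx*.065*np.sin(a)+sy*.075*np.cos(a),0]);print(sx,sy,proj('w8',C+d).round(0),proj('side8',C+d).round(0))
E
```

```text
time_s: 29.65
tcp_pos: [0.634, -0.2719, 0.1262]
tcp_rot: [0.738, 0.674, -0.002, -0.0]
contact_force: [-0.3, 0.3, -1.8]
opening: 0.0354
grasp_force: 36.0
[ 0.63381902 -0.26609055  0.12738209] [ 0.04648953  0.91370091 -1.32447763] 0.0356103395276392
red [ 181   96  160  167 8694] [255. 139.]
green [   0   93  106  113 5194] [ 54. 149.]
green [ 182  165  146   90 8723] [255. 204.]
green [ 215  295   79   28 1858] [254. 309.]
-1 -1 [188. 260.] [283. 150.]
-1 1 [175.  94.] [258. 168.]
1 -1 [325. 260.] [257. 137.]
1 1 [337.  93.] [231. 154.]
```

```bash
python3 -m creep '[[[0,0,0,-1,2,15,30],[0,0,0,-1,4,40,30],[0,0,0,-1,4,65,30],[0,0,0,-1,4,90,30],[0,0,0,-1,4,110,30],[0,0,0,-1,4,122,30],[0,0,0,-1,4,126,30],[0,0,0,-1,4,126,30],[0,0,0,-1,4,126,30]]]'
cat > g3.py <<'E'
import sys
from rig import robot
s=robot.sense();f=s['contact_force'];print('F',f.round(1),s['tcp_pos'].round(4),s['opening'].round(4));sys.exit(0 if f[2]<1.5 else 1)
E
c="python3 -m creep"; q(){ python3 g3.py; }
q && $c '[[[0,0,0,0,0,2,30],[0,0,0,0,0,2,30]]]' >/dev/null; q && $c '[[[0,0,0,0,0,2,30],[0,0,0,0,0,2,30]]]' >/dev/null; q && $c '[[[0,0,0,0,0,1.5,30],[0,0,0,0,0,1.5,30]]]' >/dev/null; q && $c '[[[0,0,0,0,0,1.5,30],[0,0,0,0,0,1.5,30]]]' >/dev/null; q && $c '[[[0,0,0,0,0,1.5,30],[0,0,0,0,0,1.5,30]]]' >/dev/null; q && $c '[[[0,0,0,0,0,1.5,30],[0,0,0,0,0,1.5,30]]]' >/dev/null; q
```

```text
time_s: 30.7
tcp_pos: [0.64, -0.268, 0.0037]
tcp_rot: [0.736, 0.677, 0.001, 0.001]
contact_force: [0.4, 0.0, -1.2]
opening: 0.0352
grasp_force: 36.0Traceback (most recent call last):
  File "g3.py", line 3, in <module>
    s=robot.sense();f=s['contact_force'];print('F',f.round(1),s['tcp_pos'].round(4),s['opening'].round(4));sys.exit(0 if f[2]<1.5 else 1)
                                                                                    ^^^^^^^^^^^^^^^^^^
AttributeError: 'float' object has no attribute 'round'
Traceback (most recent call last):
  File "g3.py", line 3, in <module>
    s=robot.sense();f=s['contact_force'];print('F',f.round(1),s['tcp_pos'].round(4),s['opening'].round(4));sys.exit(0 if f[2]<1.5 else 1)
                                                                                    ^^^^^^^^^^^^^^^^^^
AttributeError: 'float' object has no attribute 'round'
Traceback (most recent call last):
  File "g3.py", line 3, in <module>
    s=robot.sense();f=s['contact_force'];print('F',f.round(1),s['tcp_pos'].round(4),s['opening'].round(4));sys.exit(0 if f[2]<1.5 else 1)
       
[... 923 characters left out ...]
  File "g3.py", line 3, in <module>
    s=robot.sense();f=s['contact_force'];print('F',f.round(1),s['tcp_pos'].round(4),s['opening'].round(4));sys.exit(0 if f[2]<1.5 else 1)
                                                                                    ^^^^^^^^^^^^^^^^^^
AttributeError: 'float' object has no attribute 'round'
Traceback (most recent call last):
  File "g3.py", line 3, in <module>
    s=robot.sense();f=s['contact_force'];print('F',f.round(1),s['tcp_pos'].round(4),s['opening'].round(4));sys.exit(0 if f[2]<1.5 else 1)
                                                                                    ^^^^^^^^^^^^^^^^^^
AttributeError: 'float' object has no attribute 'round'
```

```bash
sed -i "s/s\['opening'\].round(4)/round(s['opening'],4)/" g3.py
c="python3 -m creep"; q(){ python3 g3.py; }
q && $c '[[[0,0,0,0,0,3,30],[0,0,0,0,0,3,30]]]' >/dev/null; q && $c '[[[0,0,0,0,0,2.5,30],[0,0,0,0,0,2.5,30]]]' >/dev/null; q && $c '[[[0,0,0,0,0,2,30],[0,0,0,0,0,2,30]]]' >/dev/null; q && $c '[[[0,0,0,0,0,1.5,30],[0,0,0,0,0,1.5,30]]]' >/dev/null; q && $c '[[[0,0,0,0,0,1.5,30],[0,0,0,0,0,1.5,30]]]' >/dev/null; q && $c '[[[0,0,0,0,0,1.5,30],[0,0,0,0,0,1.5,30]]]' >/dev/null; q&& $c '[[[0,0,0,0,0,1.5,30],[0,0,0,0,0,1.5,30]]]' >/dev/null; q
```

```text
F [ 0.4  0.  -1.2] [ 0.64   -0.268   0.0037] 0.0352
F [ 0.5  0.4 -1.1] [ 6.394e-01 -2.681e-01  1.000e-04] 0.0356
F [-0.5  0.  -0. ] [ 0.6389 -0.268  -0.0031] 0.0354
F [ 0.7  0.1 -0.8] [ 0.6389 -0.2679 -0.0053] 0.0353
F [ 0.3  1.  -0.5] [ 0.639  -0.2679 -0.0067] 0.035
F [-0.5  0.4  2.8] [ 0.6394 -0.2681 -0.0074] 0.0353
F [-0.5  0.4  2.8] [ 0.6394 -0.2681 -0.0074] 0.0353
F [-0.5  0.4  2.8] [ 0.6394 -0.2681 -0.0074] 0.0353
```

Touchdown is at z −0.0074, against −0.0075 expected. I release and rise.

```bash
python3 -m creep '[[[0,0,0,0,0,0,48],[0,0,0,0,0,0,48],[0,0,0,0,0,0,48],[0,0,0,0,0,0,48],[0,0,0,0,0,-5,48],[0,0,0,0,0,-20,48],[0,0,0,0,0,-60,48],[0,0,0,0,0,-110,48],[0,0,0,0,0,-150,48],[0,0,0,0,0,-180,48],[0,0,0,0,0,-180,48],[0,0,0,0,0,-180,48]]]'
python3 - <<'E'
from h import *
im=shot('wrist','w9');shot('side','side9');t=shot('top','top9')
h=cv2.cvtColor(im,cv2.COLOR_RGB2HSV)
g=((h[...,0]>40)&(h[...,0]<90)&(h[...,1]>80)&(h[...,2]>40)).astype(np.uint8)
n,l,st,c=cv2.connectedComponentsWithStats(g)
for i in range(1,n):
    if st[i,4]>300:
        q=c[i];pts=cv2.minAreaRect(np.argwhere(l==i)[:,::-1].astype(np.float32));b=cv2.boxPoints(pts)
        print('green',st[i],plane('w9',*pts[0],.008),[plane('w9',*x,.008)[:2].round(3).tolist() for x in b])
m=(((h[...,0]<8)|(h[...,0]>172))&(h[...,1]>140)&(h[...,2]>60)).astype(np.uint8)
n,l,st,c=cv2.connectedComponentsWithStats(m)
for i in range(1,n):
    if st[i,4]>1500:
        pts=cv2.minAreaRect(np.argwhere(l==i)[:,::-1].astype(np.float32));print('red',st[i],plane('w9',*pts[0],.028),[plane('w9',*x,.028)[:2].round(3).tolist() for x in cv2.boxPoints(pts)])
w=((h[...,1]<70)&(h[...,2]>150)).astype(np.uint8);n,l,st,c=cv2.connectedComponentsWithStats(w)
for i in range(1,n):
    if 150<st[i,4]<3000:print('white',st[i],plane('w9',*c[i],.032).round(4))
s=robot.sense();print(s['tcp_pos'],s['contact_force'],s['time_s'])
# bystanders: change between first and last fixed-camera pictures
a=cv2.imread('pics/side0.png').astype(int);b=cv2.imread('pics/side9.png').astype(int)
d=(abs(a-b).max(2)>45).astype(np.uint8);n,l,st,c=cv2.connectedComponentsWithStats(d)
print('diff',[(st[i].tolist()) for i in range(1,n) if st[i,4]>60])
E
```

```text
time_s: 32.9
tcp_pos: [0.6395, -0.268, 0.174]
tcp_rot: [0.736, 0.676, 0.001, 0.001]
contact_force: [-0.1, 0.2, 0.0]
opening: 0.0476
grasp_force: 0.0
green [  27   97   94   97 3850] [ 0.45098712 -0.22315559  0.008     ] [[0.411, -0.187], [0.478, -0.169], [0.494, -0.262], [0.421, -0.284]]
green [ 221  130   66   81 3645] [ 0.63941819 -0.26499721  0.008     ] [[0.609, -0.219], [0.677, -0.225], [0.672, -0.314], [0.599, -0.308]]
red [  187   102   135   142 10783] [ 0.64007376 -0.26315724  0.028     ] [[0.56, -0.336], [0.582, -0.189], [0.71, -0.2], [0.707, -0.349]]
white [165  80  24  21 197] [ 0.5743 -0.177   0.032 ]
white [ 41 138  41  28 751] [ 0.4516 -0.2247  0.032 ]
white [236 168  36  19 683] [ 0.6393 -0.2669  0.032 ]
white [359 348  37  36 810] [ 0.7674 -0.5299  0.032 ]
white [114 365  23  19 244] [ 0.4549 -0.5127  0.032 ]
[ 0.63797641 -0.26779284  0.17046876] [-0.83883414  0.15994042 -0.21081092] 33.05
diff [[245, 0, 132, 64, 2428], [374, 0, 122, 207, 13825], [243, 17, 14, 20, 225], [248, 66, 29, 52, 717], [165, 133, 33, 24, 171], [243, 148, 27, 19, 319], [366, 150, 16, 14, 129], [200, 152, 16, 29, 305], [165, 158, 20, 20, 195], [371, 160, 38, 99, 1130], [245, 167, 32, 18, 229], [275, 175, 24, 14, 117], [185, 177, 74, 49, 1761], [417, 185, 15, 6, 69], [377, 189, 12, 15, 101], [446, 188, 16, 19, 183], [280, 192, 103, 87, 2248], [176, 210, 11, 14, 98], [414, 213, 15, 36, 213], [236, 220, 22, 25, 67], [442, 242, 27, 28, 215]]
```

Run:
```python
from h import *
a=cv2.imread('pics/top0.png').astype(int);b=cv2.imread('pics/top9.png').astype(int)
P=dict(brass=(246,94,28,28),flux=(352,136,22,24),steel=(130,100,30,30),glass=(84,128,50,48),driver=(94,188,72,24),spool=(84,128,28,28))
for k,(x,y,w,h) in P.items():
    d=abs(a-b).max(2)[y:y+h,x:x+w];print(k,(d>45).sum(),d.mean().round(1))
    s,_=cv2.phaseCorrelate(a[y:y+h,x:x+w].mean(2),b[y:y+h,x:x+w].mean(2));print('  shift px',np.round(s,2))
th=1.92
for y in(-.033,.14):print(proj('side9',[.632-.13*np.cos(th),y,.065+.13*np.sin(th)]),proj('side9',[.632,y,.065]))
```

```text
brass 0 18.6
  shift px [0.02 0.06]
flux 234 39.7
  shift px [-14.76   4.71]
steel 0 19.5
  shift px [0.07 0.  ]
glass 0 23.7
  shift px [-0.03  0.02]
driver 0 25.1
  shift px [-0.1  -0.04]
spool 0 26.1
  shift px [-0.03 -0.01]
[206.13333061 142.39561205] [219.28320877 177.29419197]
[166.61725624 170.66928668] [183.47178608 207.33755556]
```

```bash
python3 -c "
from rig import robot
print(robot.close_job())"
```

```text
the job is handed in; nothing more can be done
None
```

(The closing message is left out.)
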